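# Hold the capsule magazine open with its pull pin

## Robot

A 6-joint arm with a two-finger parallel gripper is mounted at the origin on a cart in front of the work surface, level with it; the furniture and walls round the work are solid. World frame = base frame: x ahead of the robot, y to its left, z up, the work surface at z = 0. Lengths are in m, angles in degrees, forces in N, time in s.
With the tool pointing down it reaches from about 0.35 to 0.875 m from the base axis. Payload 4.2 kg.
Tool frame: the origin (TCP) lies midway between the tips of the shut fingers; the grasp point (between the pads) lies 19 mm behind it; z points along the fingers, y is the line along which they close (so a half turn about z gives the same grasp; the last joint's range is limited). The gripper opens to 87 mm and grips with 3 to 60 N. Pads are 19 mm wide; open, the fingers measure 117 mm over their backs; the gripper's body (75 mm by 190 mm) begins 51 mm behind the grasp point.
Start: joints at [-50.844, 22.042, 0.453, 0, -68.411, -14.817], TCP at [0.258, -0.569, 0.223] pointing down, gripper open.
Joint ranges: [-179.83, 179.83], [-69.29, 118.12], [-61.27, 80.66], [-181.25, 117.63], [-171.15, -9.14], [-177.46, 177.46]. Speed limits (degrees/s): [159.86, 159.86, 180, 180, 180, 180].

## Interface

Orientations are given as a 3x3 rotation matrix whose columns are the frame's x, y, z axes.
In Python, from station import r, cams gives the robot as it stands.
- The arm moves only by the tool play_rows, never from a script. Its argument "commands" is text: rows parted by semicolons, each of 6 numbers parted by spaces: the shift along the world's x, y, z normalised to -1 to 1, where 1 is 30 mm, then the turn, a rotation vector about the world's x, y, z normalised to -1 to 1, where 1 is 0.15 rad. A call has 1 to 20 rows; each row shifts and turns the commanded pose from where the row before left it; what a row does not reach is not made up. A row lasts 1/10 s, in which the tool goes at most 50 mm and 8.59 degrees, less where a joint would pass 70% of its speed; a pose out of reach is approached as far as the arm can. A call with a number of a shift or a turn outside -1 to 1 is refused whole. A call with a gripper value outside its range is refused whole. "grip" is the finger opening in mm, from 0 to 87, set as the call begins (left out, the last holds). The fingers move at their own pace and stop on an object; the grip force is fixed at half the most. Time passes only in rows, so rows that do not move let the fingers close. It gives the time, the measured TCP pose, the force, the opening and the grip force at its end, in the units of the state.
- r.sense(): the state, without advancing time (a new reading comes with each control period).
- cams.capture(name): name is "side" or "top"; returns (picture, depth): 480x640x3 uint8, blue, green, red; 480x640 float32, m along the optical axis (not along the pixel's ray), 0 where there is no reading.
- cams.camera_info(name): a dict with "mtx" (3x3 intrinsics, pixels), "R" (3x3) and "t" (3): a world point X has camera coordinates R X + t. Camera axes: x right, y down, z forward; pixel columns grow to the right and rows downward; lengths in m; the calibration is good to about 2 mm. A picture is of the moment at which its call begins. camera_info takes no time and is no camera call.
- r.finish_job(): hands the job in; it is judged then, once.
The state is a dict: "time_s": time; "joints": joint angles; "joint_velocities": joint speeds; "effort": joint torques, N m; "tcp_pos": TCP position; "ee_rot": TCP orientation; "wrist_force": force on the tool from outside, world axes, zero at the start; "moment": the same for the moment, N m; "gripper_width": opening from 0.0 (shut) to 1.0 (fully open); "gripper_force": force on a finger pad.
Only numpy, scipy, OpenCV 4.12 (cv2) and the standard library are available. Lean on these libraries where they do the work, as an engineer would, in place of code of your own. Each camera call takes 0.05 s, during which the arm holds its last target. There are 200 camera calls.

## Task

The coffee-capsule magazine needs refilling: take the pull pin out of its wooden block, put its steel shank, upright, well down through the eye at the end of the magazine's spring-loaded tongue while the slide is still home, and with the pin pull the slide out until its fin lines up with the fin of the refill clip on the magazine's side wall. Keep holding it there, still gripping the pin upright in the eye, touching the slide with nothing but the pin: the job finishes while you hold, and nothing is let go. Do not shift the clip, and leave the cup, the lemon and the canister where they stand.

Things in the scene. Friction and masses are not known exactly. Their poses are not given: they have to be found in the camera images.
- pin_grip (a point): Centre of the round black grip of the pull pin. The pin stands upright and loose in the wooden block: grip 16 mm across and 48 mm long (this point at its middle), below it a steel collar 22 mm across and 4 mm thick, below that a steel shank 8 mm across and 30 mm long with a tapered tip. The collar's underside is 28 mm and the tip 58 mm below this point. The collar rests on the block. It may be gripped from any side. z points up along the pin.
- pin_tip (a point): Tip of the pin's steel shank, on its axis, 58 mm below the grip's centre; z points up along the pin.
- block_top (a point): Centre of the top of the wooden block that holds the pin: 56 x 56 mm, 36 mm high, fixed to the worktop; its hole is 11 mm across and 33 mm deep.
- eye (a point): Centre of the eye, at the top face of the flat steel end plate (30 x 30 mm, 6 mm thick) of the slide's tongue; the vertical hole through it is 12 mm across, clear below down to the worktop, 42 mm under this point. Moves with the slide. x points along the tongue towards the magazine, so the slide is pulled out along -x; z is up. With the slide home the plate's centre stands 62 mm in front of the magazine's front wall.
- follower_fin (a point): End of the slide's index fin (3 mm thick, grey), which sticks out sideways over the top of the wall that bears the clip, 57.5 mm above the worktop. Axes as for the eye.
- clip_fin (a point): Outer end of the fin (3 mm thick, steel) of the refill clip, a small steel saddle on the magazine's side wall. It is the mark: the slide is at the mark when both fins have the same position along the eye's x axis. Across that axis the two points are 18 mm apart. Axes as for the eye.
- follower (a joint): How far the slide is pulled out, m: 0 home, 0.065 at most. A spring draws it home: about 3.6 N at 0, growing 0.9 N for each cm.
- clip (a joint): Setting of the refill clip, m, on the same scale: the fins are in line when joint follower equals joint clip. Stiff (25 N to shift); differs from job to job, 0.030 to 0.055.
- magazine: The capsule magazine, a black open trough 140 x 54 x 52 mm fixed to the worktop, with two capsules in the far end. Origin at the centre of its underside; -x is the way the slide is pulled out, +y the side with the clip.
- espresso_cup: Bystander: small cup with a handle, 58 x 87 x 56 mm. Origin at its underside.
- lemon: Bystander: lemon, 83 x 58 x 58 mm. Origin at its underside.
- sugar_canister: Bystander: round canister with a wooden lid, 70 mm across, 110 mm high. Origin at its underside.
- pin: The whole pull pin; origin at the tip of its shank, z up along it.

How it is judged:
By the outcome, as a careful person would: the job done as asked, in the order asked, and still so for the second after the job is handed in, while the arm keeps its last pose, push and grip.
It also fails if it takes over 48 s, if anything falls off the work surface, if the arm or the gripper's body presses on something with over 40 N, if the wrist force passes 120 N, or if a joint passes its speed limit or range.

## Working session

There is one attempt and no reset: what is moved stays moved. The work goes in short steps, Python scripts to look and compute and a tool call to move; the robot and the scene stay as the last step left them, time stands still between calls to the robot, and variables do not carry over. Pictures are saved under pics/ and viewed, at most 10 in all, crops included, and the job is handed in when it is done.

Besides the shell and the picture viewer there is one more tool, called after "Emit:" as name(argument=value, ...) on one line, values as JSON. play_rows: Moves the arm, as the interface text tells. Scaled input: -1 to 1 covers 30 mm each way for a shift and 0.15 rad each way for a turn. Its arguments: {"type":"object","properties":{"commands":{"type":"string"},"grip":{"type":"number"}},"required":["commands"]}

```bash
mkdir -p pics; cat > h.py <<'E'
import numpy as np, cv2
from station import r, cams
def unproj(name,u,v,d):
    c=cams.camera_info(name);K=np.array(c["mtx"]);R=np.array(c["R"]);t=np.array(c["t"]).ravel()
    p=np.linalg.inv(K)@np.array([u,v,1.])*d
    return R.T@(p-t)
def onz(name,u,v,z):
    c=cams.camera_info(name);K=np.array(c["mtx"]);R=np.array(c["R"]);t=np.array(c["t"]).ravel()
    o=-R.T@t; d=R.T@(np.linalg.inv(K)@np.array([u,v,1.]))
    return o+d*(z-o[2])/d[2]
def proj(name,X):
    c=cams.camera_info(name);K=np.array(c["mtx"]);R=np.array(c["R"]);t=np.array(c["t"]).ravel()
    p=K@(R@np.array(X)+t); return p[:2]/p[2]
E
python3 - <<'E'
from h import *
for n in("top","side"):
    p,d=cams.capture(n); cv2.imwrite(f"pics/{n}0.png",p); np.save(f"{n}0.npy",d)
    c=cams.camera_info(n);R=np.array(c["R"]);print(n,np.round(c["mtx"],1).tolist(),(-R.T@np.array(c["t"]).ravel()).round(3),R.round(2).tolist())
s=r.sense();print(s["time_s"],s["tcp_pos"],np.round(s["ee_rot"],3).tolist())
E
```

```text
top [[582.9, 0.0, 315.4], [0.0, 582.9, 231.9], [0.0, 0.0, 1.0]] [ 0.433 -0.135  1.068] [[0.0, -1.0, 0.02], [-0.99, -0.0, -0.11], [0.11, -0.02, -0.99]]
side [[447.7, 0.0, 318.0], [0.0, 447.7, 241.3], [0.0, 0.0, 1.0]] [ 0.357 -0.831  0.534] [[0.96, -0.29, 0.0], [-0.15, -0.51, -0.85], [0.24, 0.81, -0.53]]
0.1 [ 0.25741036 -0.56895259  0.22152886] [[-0.911, -0.412, -0.001], [-0.412, 0.911, 0.002], [0.0, 0.002, -1.0]]
```

View pics/top0.png

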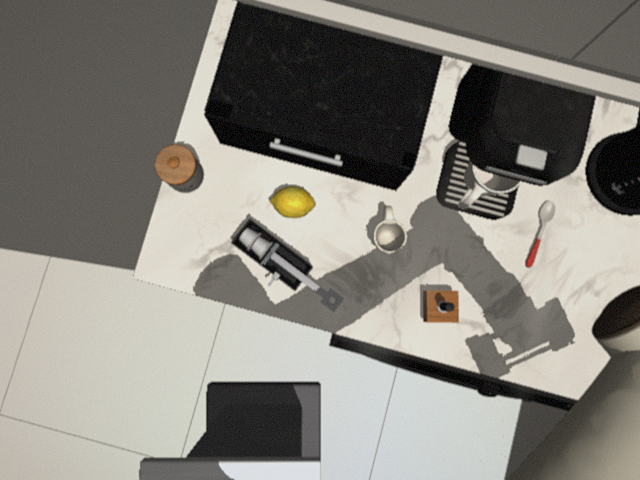

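View pics/side0.png

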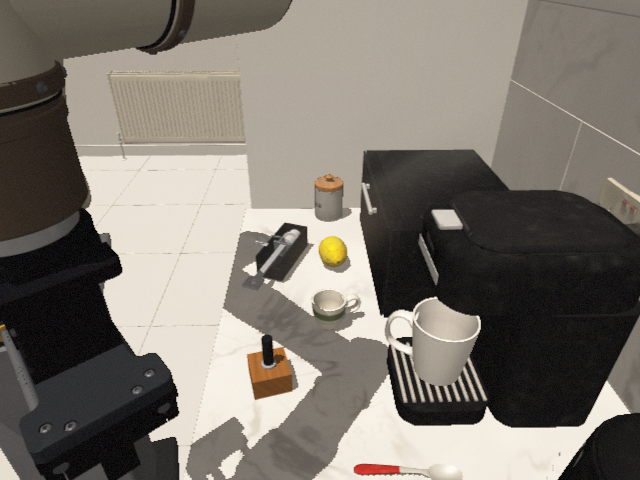

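The top view shows the pin and block near (441,305), the magazine near (272,252), the eye near (331,298), the cup at (390,235) and the lemon at (292,201). I'll take enlarged crops next.

```bash
python3 - <<'E'
from h import *
t=cv2.imread("pics/top0.png");s=cv2.imread("pics/side0.png")
def crop(im,x,y,w,h,f): return cv2.resize(im[y:y+h,x:x+w],None,fx=f,fy=f,interpolation=cv2.INTER_CUBIC)
a=crop(t,220,205,133,110,6)  # 798x660 -> limit
a=crop(t,225,210,130,100,6); cv2.imwrite("pics/c1.png",a)
b=np.hstack([crop(t,415,275,60,60,6),crop(s,235,325,70,60,6)]);
c=crop(s,235,215,85,80,6)[:,:]
b=cv2.resize(b,(780,360)) if b.shape[1]>780 else b
cv2.imwrite("pics/c2.png",b)
d=np.load("top0.npy")
for u,v in[(441,305),(430,292),(437,300),(331,298),(450,315),(300,275),(292,203),(390,235)]:
    print(u,v,d[v,u],unproj("top",u,v,d[v,u]).round(4))
E
```

```text
441 305 1.0024846 [ 0.4214 -0.3671  0.061 ]
430 292 1.0266148 [ 0.4438 -0.3533  0.039 ]
437 300 1.0258181 [ 0.4299 -0.3655  0.0384]
331 298 1.0589838 [ 0.433  -0.1804  0.0024]
450 315 1.0254776 [ 0.4037 -0.3884  0.0362]
300 275 1.022641 [ 0.473  -0.1243  0.0426]
292 203 1.0218892 [ 0.5983 -0.1098  0.0573]
390 235 1.0683602 [ 0.5479 -0.2885  0.0077]
```

View pics/c1.png

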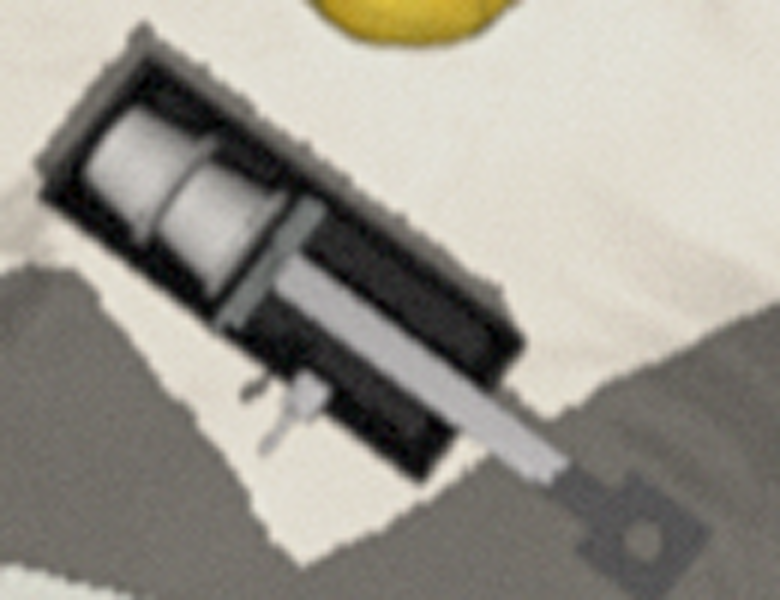

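View pics/c2.png

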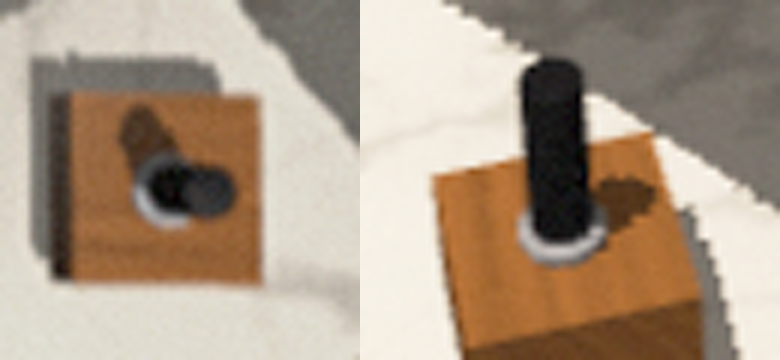

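Zoomed positions mapped back to the full picture:
- Eye hole: (332.2,300.0)
- Front wall corners: (295.8,289.2) and (311.7,267.5)
- Clip fin end: (269.2,285)
- Block top centre: (442.8,306.5)

The pin stands upright in the middle of the block.

```bash
python3 - <<'E'
from h import *
d=np.load("top0.npy")
f=lambda n,u,v,z:onz(n,u,v,z)[:2]
print("block",f("top",442.8,306.5,.036),"griptop",f("top",450.3,307,.088))
# side: collar centre (560-360)/6+235,(232)/6+325 ; grip top (552-360)/6..,(75)/6
print("side collar",f("side",235+202/6,325+230/6,.040),"griptop",f("side",235+192/6,325+75/6,.088))
Z=lambda x,y:(225+x/6,210+y/6)
e=f("top",*Z(643,540),.042)
w1=f("top",*Z(425,475),.052);w2=f("top",*Z(522,345),.052)
b1=f("top",*Z(42,180),.052);b2=f("top",*Z(145,30),.052)
print("eye",e,"front",w1,w2,np.linalg.norm(w1-w2),"back",b1,b2,np.linalg.norm(b1-b2))
F=(w1+w2)/2;B=(b1+b2)/2;print("len",np.linalg.norm(F-B),"eye-front",np.linalg.norm(e-F))
for a,b in((e,B),(F,B),(e,F)):
  u=(b-a)/np.linalg.norm(b-a);print("dir",u,np.degrees(np.arctan2(u[1],u[0])))
c=f("top",*Z(265,450),.0575);u=(B-e)/np.linalg.norm(B-e);n=np.array([-u[1],u[0]])
print("clip fin along,lat",(c-e)@u,(c-e)@n,"saddle",[(f("top",*Z(308,395),.055)-e)@k for k in(u,n)],"plate end",[(f("top",*Z(228,325),.0575)-e)@k for k in(u,n)])
E
```

```text
block [ 0.41850855 -0.37605002] griptop [ 0.41844784 -0.37645327]
side collar [ 0.41891922 -0.37689678] griptop [ 0.41989917 -0.3739969 ]
eye [ 0.42951767 -0.18072543] front [ 0.44808031 -0.1172796 ] [ 0.48569788 -0.14520106] 0.046847521526784994 back [ 0.53329845 -0.00533224] [ 0.57751685 -0.03461132] 0.05303330044027697
len 0.14218377200325466 eye-front 0.062011274280497276
dir [0.61655967 0.78730818] 51.93466365313821
dir [0.62256441 0.78256856] 51.49635569346621
dir [0.60265536 0.79800158] 52.939688430013106
clip fin along,lat 0.10183064985756571 0.04732316377682925 saddle [np.float64(0.1021312376115181), np.float64(0.027368658814756173)] plate end [np.float64(0.13266059747247996), np.float64(0.025882941761475025)]
```

Emit:
play_rows(commands="0.6 0.8 -0.42 0 0 -0.9;0.67 0.8 -0.42 0 0 -0.91;0.68 0.8 -0.42 0 0 -0.91;0.68 0.8 -0.42 0 0 -0.91;0.68 0.81 -0.42 0 0 -0.91;0.68 0.81 -0.42 0 0 -0.91;0.68 0.81 -0.43 0 0 -0.9;0.7 0.8 -0.43 0 0 -0.9;0 0 0 0 0 0;0 0 0 0 0 0", grip=60)

```text
time_s: 1.1
tcp_pos: [0.4188, -0.376, 0.1206]
ee_rot: [[-0.79, 0.613, -0.001], [0.613, 0.79, 0.001], [0.001, -0.0, -1.0]]
wrist_force: [-0.4, -0.8, 0.6]
gripper_width: 0.69
gripper_force: 0.0
```

Emit:
play_rows(commands="0 0 -0.6 0 0 0;0 0 -0.6 0 0 0;0 0 -0.6 0 0 0;0 0 -0.4 0 0 0;0 0 -0.25 0 0 0;0 0 0 0 0 0;0 0 0 0 0 0")

```text
time_s: 1.8
tcp_pos: [0.419, -0.377, 0.0482]
ee_rot: [[-0.788, 0.615, 0.001], [0.615, 0.788, -0.001], [-0.001, -0.0, -1.0]]
wrist_force: [0.0, 0.4, -0.1]
gripper_width: 0.687
gripper_force: 0.0
```

```bash
python3 - <<'E'
from h import *
p,_=cams.capture("side"); print(r.sense()["tcp_pos"],r.sense()["wrist_force"])
a=cv2.resize(p[250:410,180:360],None,fx=4,fy=3.75,interpolation=cv2.INTER_CUBIC)[:600,:800];cv2.imwrite("pics/s1.png",a)
E
```

```text
[ 0.41920473 -0.37701652  0.04844403] [ 0.19153021 -0.67831654  0.14107792]
```

View pics/s1.png

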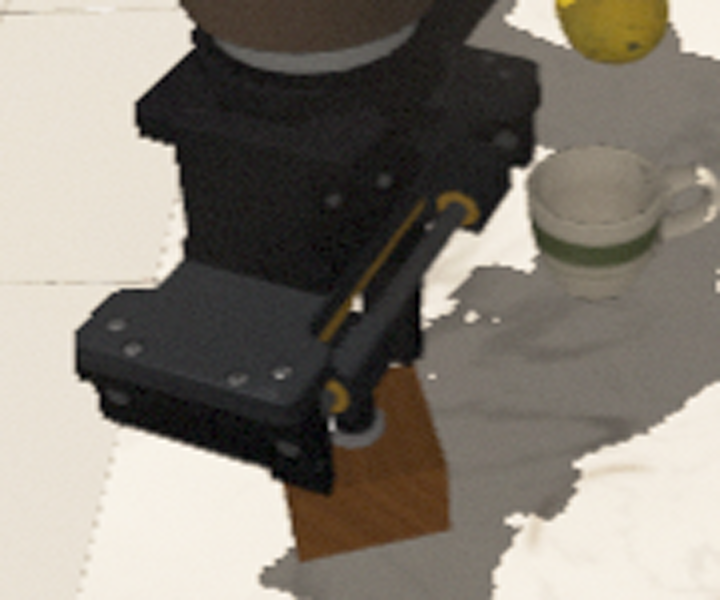

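The fingers straddle the grip, with the collar visible at (358,428) in the crop. I'll close them and then lift.

Emit:
play_rows(commands="0 0 0 0 0 0;0 0 0 0 0 0;0 0 0 0 0 0;0 0 0 0 0 0;0 0 0 0 0 0;0 0 0 0 0 0;0 0 0 0 0 0;0 0 0 0 0 0", grip=0)

```text
time_s: 2.65
tcp_pos: [0.4202, -0.3754, 0.0478]
ee_rot: [[-0.788, 0.615, 0.003], [0.615, 0.788, 0.001], [-0.002, 0.002, -1.0]]
wrist_force: [4.4, 6.5, 1.3]
gripper_width: 0.174
gripper_force: 29.8
```

Emit:
play_rows(commands="0.03 0.04 0 0 0 0;0 0 0.2 0 0 0;0 0 0.4 0 0 0;0 0 0.6 0 0 0;0 0 0.6 0 0 0;0 0 0.2 0 0 0;0 0 0 0 0 0;0 0 0 0 0 0")

```text
time_s: 3.45
tcp_pos: [0.4188, -0.3752, 0.1073]
ee_rot: [[-0.788, 0.616, -0.001], [0.616, 0.788, 0.001], [0.001, -0.0, -1.0]]
wrist_force: [-0.3, 0.2, -1.0]
gripper_width: 0.174
gripper_force: 29.8
```

Emit:
play_rows(commands="0.02 0.4 0 0 0 0;0.04 0.8 0 0 0 0;0.05 0.9 0 0 0 0;0.05 1 0 0 0 0;0.05 1 0 0 0 0;0.05 1 0 0 0 0;0.05 0.8 0 0 0 0;0.05 0.5 0 0 0 0;0 0.08 0 0 0 0;0 0 0 0 0 0;0 0 0 0 0 0;0 0 0 0 0 0")

```text
time_s: 4.65
tcp_pos: [0.4302, -0.1815, 0.1074]
ee_rot: [[-0.788, 0.616, -0.0], [0.616, 0.788, 0.0], [0.0, -0.0, -1.0]]
wrist_force: [-0.6, 0.0, -1.1]
gripper_width: 0.176
gripper_force: 29.8
```

```bash
python3 - <<'E'
from h import *
p,_=cams.capture("side");q,_=cams.capture("top"); s=r.sense();t=np.array(s["tcp_pos"]);print(t,s["wrist_force"])
tip=t-[0,0,.0418];print("tip px side",proj("side",tip),"eye px",proj("side",[.4295,-.1807,.042]))
a=cv2.resize(p[210:310,210:310],None,fx=6,fy=6,interpolation=cv2.INTER_CUBIC);cv2.imwrite("pics/s2.png",a); cv2.imwrite("pics/s2full.png",p);cv2.imwrite("pics/t2.png",q)
E
```

```text
[ 0.43024781 -0.18145798  0.1074992 ] [ 0.52770493  0.24473043 -0.67607537]
tip px side [252.550522  270.9931221] eye px [253.06515739 281.48453672]
```

View pics/s2.png

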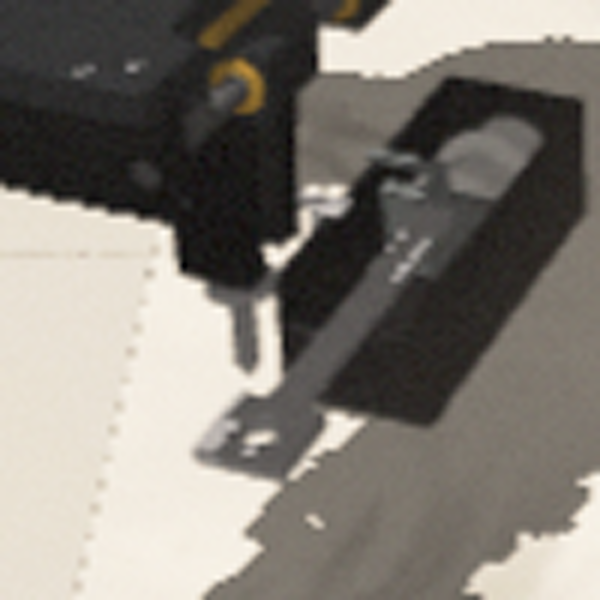

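The shank is upright, with its tip at crop (247,370). The eye hole lies below and slightly right, its top centre near (262,430). I'll compare the two in the side camera.

```bash
python3 - <<'E'
from h import *
e=onz("side",210+262/6-.42,210+430/6-.42,.042);t=onz("side",210+247/6-.42,210+369/6-.42,.0657)
print(e,t,(e-t)*1000)
# shank axis: collar underside centre (241,292) at z .0957
print(onz("side",210+242/6-.42,210+296/6-.42,.0957))
E
```

```text
[ 0.42993163 -0.1800935   0.042     ] [ 0.4271396  -0.18081689  0.0657    ] [  2.79203337   0.72339069 -23.7       ]
[ 0.4270857 -0.1866598  0.0957   ]
```

```bash
python3 - <<'E'
from h import *
g=cv2.cvtColor(cv2.imread("pics/s2full.png"),cv2.COLOR_BGR2GRAY)
print("cols 244..262");
for v in range(258,292): print(v,*["%3d"%x for x in g[v,240:268]])
for z in(.0657,.075,.085,.0957): print(z,proj("side",[.4302,-.1815,z]))
E
```

```text
cols 244..262
258 240 240 240 220 144  91  88  84  75  73  67  62  79  89  96  85  49  34  30  29  19  29  34  30  27  27  27  27
259 239 241 240 230 178 114 101  98  95  95  95  95 107 107 149 153  72  27  29  25  32  30  25  30  31  31  30  45
260 239 240 240 240 231 192 155 128 106 100  96  95 143 182 217 207 103  35  18  22  27  24  29  30  32  30  41  74
261 239 239 241 240 239 240 240 221 146  93  91  92 161 226 239 207 104  29  26  24  31  25  32  24  23  36  70  88
262 241 240 240 240 240 240 240 232 172  94  95  95 156 224 239 206 102  27  29  30  26  31  28  32  35  56  80  89
263 240 241 241 240 240 241 239 240 200  98  98  94 131 212 238 211 112  34  34  34  30  31  27  32  54  77  86  87
264 240 241 239 240 240 240 241 241 200  94  95  92 132 212 239 223 144  40  43  48  44  41  37  52  73  88  88  88
265 240 240 238 240 239 240 240 240 199  97  98  96 131 212 240 226 155  35  37  39  44  52  64  81  87  88  90  89
266 240 240 240 239 238 239 238 238 205 117  98  95 107 200 240 238 192  36  39  33  37  51  75  92  85  90  89  89
267 239 239 239 239 238 239 238 237 203 12
[... 2295 characters left out ...]
01 177 161 137 119 107 104  98  98  98  94  94  93  94  87  94 148 208 228 187 120 120 118 120 121
288 237 237 237 238 237 230 220 198 164 152 135 119 110 101  96  96  97  88 146 208 188 120 119 118 119 121 117 124
289 237 236 235 237 236 237 236 236 236 236 228 193 162 154 132 123 110 112 189 188 120 119 119 117 118 119 121 122
290 236 237 237 237 236 236 236 237 237 236 236 236 236 237 228 204 162 121 117 118 122 119 119 118 120 118 120 117
291 236 235 236 237 236 237 236 237 235 236 236 237 237 236 237 233 189 118 119 121 117 120 118 119 121 119 117 121
0.0657 [252.52762393 271.01065534]
0.075 [252.12714188 266.73150134]
0.085 [251.69085371 262.06975876]
0.0957 [251.21739343 257.01083189]
```

```bash
cat > fit.py <<'E'
from h import *
def plate(name,e,yaw):
    c,s=np.cos(yaw),np.sin(yaw);u=np.array([c,s,0]);n=np.array([-s,c,0]);o=np.array([*e,.042])
    return np.array([proj(name,o+.015*(a*u+b*n)) for a,b in((-1,-1),(-1,1),(1,1),(1,-1))]),proj(name,o),np.array([proj(name,o+[0,0,-.006]+.006*(np.cos(t)*u+np.sin(t)*n)) for t in np.linspace(0,6.28,9)[:-1]])
for n in("side","top"):
    p,c,h=plate(n,(.4295,-.1807),np.radians(52));print(n,p.round(1).tolist(),c.round(1),h.mean(0).round(1))
E
python3 fit.py; python3 - <<'E'
from h import *
g=cv2.cvtColor(cv2.imread("pics/side0.png"),cv2.COLOR_BGR2GRAY)
for v in range(273,292): print(v,*["%3d"%x for x in g[v,240:268]])
g=cv2.cvtColor(cv2.imread("pics/top0.png"),cv2.COLOR_BGR2GRAY)
print("top 318..346")
for v in range(286,314): print(v,*["%3d"%x for x in g[v,318:346]])
E
```

```text
side [[256.5, 288.2], [241.6, 284.4], [249.7, 275.0], [264.3, 278.7]] [253.1 281.5] [253.3 284.1]
top [[344.2, 298.5], [333.6, 312.2], [320.1, 301.5], [330.7, 287.9]] [332.2 300. ] [332. 300.]
273 117 123 122 120 118 119 118 123 187 235 238 239 238 238 238 233 195 114  88  91  94  95  92  91  80  60  40  44
274 119 120 120 119 121 119 121 120 118 192 231 233 237 237 236 205 132  92  92  94  91  93  92  88  66  43  42  44
275 121 120 121 119 121 123 120 121 122 140 159 182 215 229 201 131  92  92  90  92  93  91  85  67  49  42  42  46
276 121 120 121 121 122 120 120 118 109  93  90  91  90 109 109  91  91  90  91  91  91  88  78  58  48  47  45  49
277 121 118 124 119 119 120 118 112  98  94  91  88  93  90  90  89  89  91  92  90  90  90 104  92  76  68  63  56
278 121 119 120 122 122 121 114 100  87  89  86  89  92  91  94  93  91  91  90  88  92  92 112 113 133 154 146 123
279 123 120 122 120 117 114  99  87  92  84  90  90  97 103 100 100  94  94  92  92  91  90  92  85 185 237 237 212
280 119 120 119 120 115 102  88  87  91  91  91  97 101  99 100  98  94  90  96  90  91  92  90
[... 3857 characters left out ...]
 105
308 111 111 110 114 113 114 114 112 114 110 103  93  90  89  82  86  83  84  98 111 113 110 114 111 111 111 107 105
309 112 109 112 110 114 114 111 117 116 115 113 107  97  86  90  83  87  95 106 113 114 115 109 116 115 114 106 107
310 110 112 112 112 113 112 116 112 116 115 113 113 104 105  88  87  88 101 111 116 115 115 114 117 111 110 109 108
311 113 108 112 112 110 110 119 114 111 114 116 115 113 113 101  96  96 110 109 117 114 115 113 116 116 112 112 111
312 114 112 114 115 108 113 115 111 113 111 110 114 115 114 113 104 111 116 119 121 115 110 114 117 114 117 114 109
313 110 112 115 111 111 114 113 108 113 111 111 112 112 115 113 112 117 114 114 118 111 115 117 110 115 116 110 109
```

The side view confirms the eye estimate to under 1 mm. The pin hangs about 2 mm off the TCP, so I'll correct that and lower in two stages.

Emit:
play_rows(commands="0.067 -0.01 0 0 0 0;0 0 -0.3 0 0 0;0 0 -0.3 0 0 0;0 0 -0.13 0 0 0;0 0 -0.1 0 0 0;0 0 -0.1 0 0 0;0 0 0 0 0 0;0 0 0 0 0 0")

```text
time_s: 5.55
tcp_pos: [0.4325, -0.1812, 0.0798]
ee_rot: [[-0.788, 0.615, 0.0], [0.615, 0.788, -0.0], [-0.0, 0.0, -1.0]]
wrist_force: [0.1, 0.4, -0.9]
gripper_width: 0.175
gripper_force: 29.8
```

Emit:
play_rows(commands="0 0 -0.1 0 0 0;0 0 -0.15 0 0 0;0 0 -0.15 0 0 0;0 0 0 0 0 0")

```text
time_s: 5.95
tcp_pos: [0.4323, -0.181, 0.0671]
ee_rot: [[-0.788, 0.615, -0.001], [0.615, 0.788, 0.0], [0.001, -0.0, -1.0]]
wrist_force: [0.5, 1.6, -1.7]
gripper_width: 0.175
gripper_force: 29.8
```

Emit:
play_rows(commands="0 0 -0.1 0 0 0;0 0 -0.12 0 0 0;0 0 -0.1 0 0 0;0 0 0 0 0 0;0 0 0 0 0 0")

```text
time_s: 6.45
tcp_pos: [0.4323, -0.181, 0.0578]
ee_rot: [[-0.788, 0.615, -0.0], [0.615, 0.788, 0.0], [0.0, 0.0, -1.0]]
wrist_force: [0.9, 3.4, -1.5]
gripper_width: 0.177
gripper_force: 29.8
```

```bash
python3 - <<'E'
from h import *
p,_=cams.capture("side");q,_=cams.capture("top"); s=r.sense();print(s["tcp_pos"],s["wrist_force"])
cv2.imwrite("pics/s3f.png",p);cv2.imwrite("pics/t3f.png",q)
f=lambda a:cv2.resize(a,None,fx=5,fy=5,interpolation=cv2.INTER_CUBIC)
cv2.imwrite("pics/s3.png",np.hstack([f(p[215:305,230:310]),f(q[235:325,232:312])]))
E
```

```text
[ 0.43229192 -0.18108078  0.05789414] [ 0.75351571  2.66854492 -1.46321363]
```

View pics/s3.png

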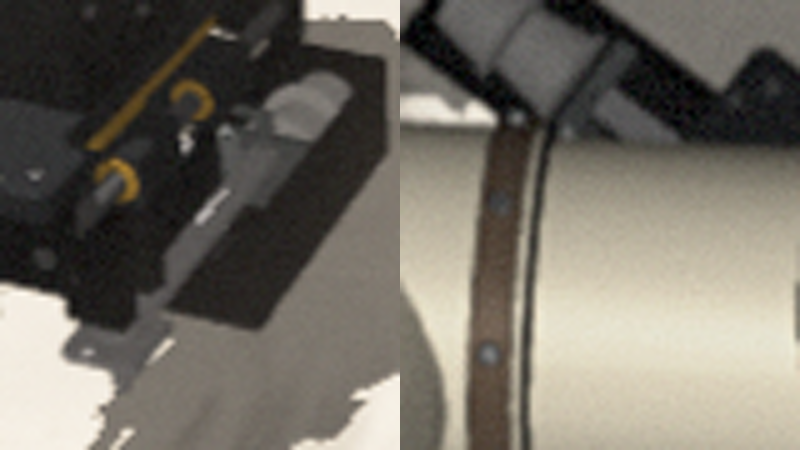

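The pin is in the eye, and the collar sits just above the plate. The forearm hides the clip in the top view and the gripper hides it in the side view. I'll get the fin spacing from the earlier pictures, rectified onto the fin plane.

```bash
cat > rect.py <<'E'
from h import *
E0=np.array([.4295,-.1807]);A=np.radians(51.9);u=np.array([np.cos(A),np.sin(A)]);n=np.array([-u[1],u[0]])
def rect(name,img,a0=90,a1=150,b0=12,b1=54,s=6.5,z=.0575):
    aa=np.arange(a0,a1,1/s);bb=np.arange(b1,b0,-1/s)
    c=cams.camera_info(name);K=np.array(c["mtx"]);R=np.array(c["R"]);t=np.array(c["t"]).ravel()
    G=np.stack(np.meshgrid(aa,bb),-1)/1000.
    P=np.concatenate([E0+G[...,:1]*u+G[...,1:]*n,np.full(G.shape[:2]+(1,),z)],-1)
    q=(P@R.T+t)@K.T;q=(q[...,:2]/q[...,2:]).astype(np.float32)
    o=cv2.remap(img,q[...,0],q[...,1],cv2.INTER_CUBIC)
    o=cv2.convertScaleAbs(o,alpha=1.0)
    for k in range(a0,a1,5): cv2.line(o,(int((k-a0)*s),0),(int((k-a0)*s),8 if k%10 else 16),(0,0,255),1)
    for k in range(b0,b1):
        if k%5==0: cv2.line(o,(0,int((b1-k)*s)),(8 if k%10 else 16,int((b1-k)*s)),(0,0,255),1)
    return o
if __name__=="__main__":
    L=[rect("top",cv2.imread("pics/top0.png")),rect("side",cv2.imread("pics/side0.png")),rect("top",cv2.imread("pics/t2.png")),rect("side",cv2.imread("pics/s2full.png"))]
    cv2.imwrite("pics/r1.png",np.vstack([np.hstack(L[:2]),np.hstack(L[2:])]))
E
python3 rect.py
```

```text
(no output)
```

View pics/r1.png

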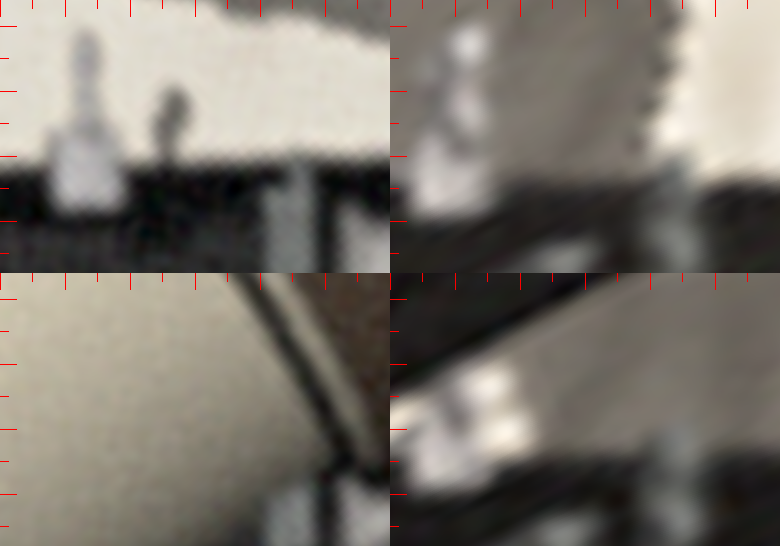

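In the rectified top view (6.5 px/mm), the clip fin is at x≈86 px (103.3 mm) and the follower fin at about 300 px (136 mm). The clip setting is therefore roughly 32 mm. I'll pull part way and look again.

```bash
python3 - <<'E'
from rect import *
g=cv2.cvtColor(cv2.imread("pics/top0.png"),cv2.COLOR_BGR2GRAY);d=np.load("top0.npy")
def prof(name,g,a,b,z=.0575):
    return [float(np.mean([cv2.getRectSubPix(g,(1,1),tuple(map(float,proj(name,[*(E0+x/1000*u+y/1000*n),z]))))[0,0] for y in b])) for x in a]
for nm,a,b in(("clip",np.arange(97,110,.75),[43,44,45,46,47,48]),("saddle",np.arange(94,112,.75),[26,28,30]),("foll",np.arange(127,144,.75),[28,28.5,29,29.5]),("foll2",np.arange(127,144,.75),[30,30.5,31]),("plate",np.arange(127,144,.75),[18,20,22,24])):
    print(nm,[f"{x:.1f}:{p:.0f}" for x,p in zip(a,prof("top",g,a,b))])
for x,y in((103.3,46),(103.3,44),(103.3,30),(103.3,27),(136,30),(136,28),(135,24),(133,22),(137,24)):
    q=proj("top",[*(E0+x/1000*u+y/1000*n),.0575]).round().astype(int);P=unproj("top",*q,d[q[1],q[0]]);print(x,y,P.round(4),(P[:2]-E0)@u,(P[:2]-E0)@n)
E
```

```text
clip ['97.0:220', '97.8:221', '98.5:220', '99.2:216', '100.0:209', '100.8:198', '101.5:186', '102.2:176', '103.0:170', '103.8:169', '104.5:175', '105.2:188', '106.0:202', '106.8:213', '107.5:219', '108.2:220', '109.0:220', '109.8:220']
saddle ['94.0:103', '94.8:101', '95.5:102', '96.2:104', '97.0:107', '97.8:123', '98.5:141', '99.2:161', '100.0:176', '100.8:181', '101.5:184', '102.2:185', '103.0:183', '103.8:180', '104.5:177', '105.2:173', '106.0:168', '106.8:160', '107.5:152', '108.2:139', '109.0:122', '109.8:112', '110.5:101', '111.2:95']
foll ['127.0:99', '127.8:97', '128.5:95', '129.2:93', '130.0:88', '130.8:85', '131.5:88', '132.2:90', '133.0:91', '133.8:96', '134.5:103', '135.2:108', '136.0:106', '136.8:100', '137.5:94', '138.2:88', '139.0:78', '139.8:75', '140.5:77', '141.2:75', '142.0:75', '142.8:78', '143.5:80']
foll2 ['127.0:178', '127.8:175', '128.5:171', '129.2:168', '130.0:166', '130.8:165', '131.5:164', '132.2:163', '133.0:163', '133.8:160', '134.5:154', '135.2:148', '136.0:145', '136.8:149', '137.5:149', '138.2:146', '139.0:150', '139.8:154', '140.5:155', '141.2:158', 
[... 296 characters left out ...]
2.0:53', '142.8:68', '143.5:80']
103.3 46 [ 0.4567 -0.0712  0.0601] 0.10292437018247054 0.046138589352470026
103.3 44 [ 0.4585 -0.0727  0.0559] 0.10291908018744822 0.0438155990270561
103.3 30 [ 0.4689 -0.0812  0.0556] 0.10262202367563641 0.030400026033884635
103.3 27 [ 0.4723 -0.083   0.0583] 0.1032474535851114 0.026629428493905483
136 30 [ 0.4895 -0.0552  0.0578] 0.13577598269929833 0.030267045789931044
136 28 [ 0.4911 -0.0571  0.0602] 0.13526679702844405 0.027843360531755384
135 24 [ 0.4948 -0.0601  0.0553] 0.1351935003298066 0.023004098165636526
133 22 [ 0.4954 -0.0612  0.0462] 0.13468787857278122 0.02189867236710795
137 24 [ 0.4947 -0.0586  0.0576] 0.13633320247607214 0.02408062138483071
```

Emit:
play_rows(commands="-0.03 -0.04 0 0 0 0;-0.06 -0.08 0 0 0 0;-0.06 -0.08 0 0 0 0;-0.06 -0.08 0 0 0 0;-0.06 -0.08 0 0 0 0;-0.06 -0.08 0 0 0 0;-0.06 -0.08 0 0 0 0;-0.06 -0.08 0 0 0 0;-0.06 -0.08 0 0 0 0;-0.04 -0.05 0 0 0 0;0 0 0 0 0 0;0 0 0 0 0 0")

```text
time_s: 7.75
tcp_pos: [0.416, -0.2031, 0.0581]
ee_rot: [[-0.788, 0.616, 0.001], [0.616, 0.788, 0.0], [-0.0, 0.001, -1.0]]
wrist_force: [2.4, 6.1, -3.2]
gripper_width: 0.176
gripper_force: 29.8
```

```bash
python3 - <<'E'
from rect import *
q,d=cams.capture("top");p,_=cams.capture("side");np.save("t4.npy",d);cv2.imwrite("pics/t4f.png",q);cv2.imwrite("pics/s4f.png",p)
f=lambda a:cv2.resize(a,None,fx=4,fy=4,interpolation=cv2.INTER_CUBIC)
L=[rect("top",q),rect("side",p)]
a=np.hstack(L); b=np.hstack([f(q[230:310,235:332]),f(p[215:295,230:328])])[:, :780]
b=np.pad(b,((0,0),(0,780-b.shape[1]),(0,0))); cv2.imwrite("pics/r2.png",np.vstack([a,b]))
E
```

```text
(no output)
```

View pics/r2.png

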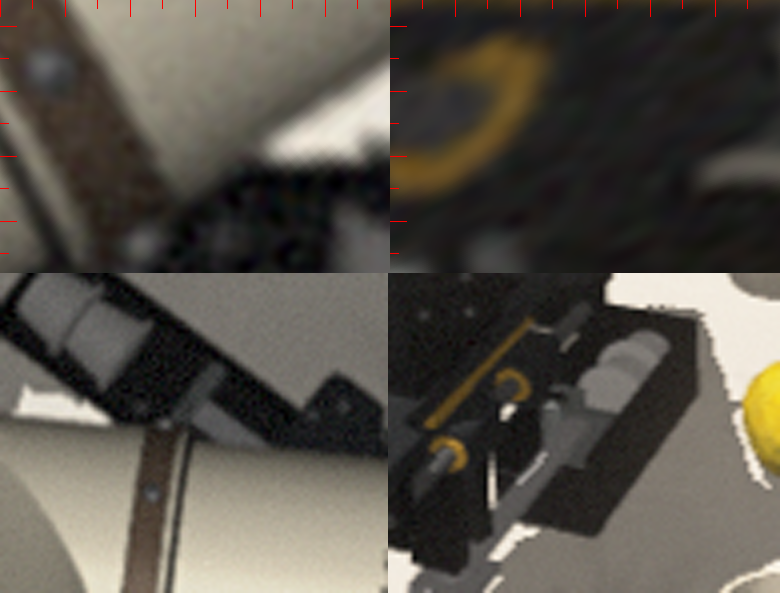

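The top view still shows the slide plate just clear of the forearm, and it has moved out. I'll measure its travel by matching along-axis profiles between the start picture and now.

```bash
cat > trav.py <<'E'
from rect import *
import sys
def grab(): return np.mean([cams.capture("top")[0] for _ in range(3)],0).astype(np.float32)
def prof(g,a,b,z=.0575):
    P=np.array([[proj("top",[*(E0+x/1000*u+y/1000*n),z]) for x in a] for y in b]).astype(np.float32)
    return cv2.remap(g,P[...,0],P[...,1],cv2.INTER_LINEAR).mean(0)
def edge(g,lo,hi,b):
    a=np.arange(lo,hi,.1);p=prof(g,a,b);gr=np.gradient(cv2.GaussianBlur(p[None],(11,1),0)[0]);return a,p,gr
if __name__=="__main__":
    g0=cv2.cvtColor(cv2.imread("pics/top0.png"),cv2.COLOR_BGR2GRAY).astype(np.float32);g1=grab().mean(-1);g1=g1.astype(np.float32)
    for b in([-20,-18,-16],[-16,-14,-12],[-12,-10,-8]):
        a0,p0,r0=edge(g0,124,146,b);a1,p1,r1=edge(g1,90,122,b)
        norm=lambda x:(x-x.mean())/x.std()
        best=max(range(len(p1)-110),key=lambda k:(norm(p0[50:160])*norm(p1[k:k+110])).mean())
        print(b,"shift",a0[50]-a1[best],"corr",(norm(p0[50:160])*norm(p1[best:best+110])).mean(),"0:",p0[::10].round(),"1:",p1[::10].round())
    s=r.sense();print(s["tcp_pos"],s["wrist_force"])
E
python3 trav.py
```

```text
[-20, -18, -16] shift 26.700000000000415 corr 0.9829053 0: [32. 30. 28. 26. 25. 30. 31. 36. 49. 64. 68. 73. 68. 62. 58. 51. 37. 25.
 18. 18. 20. 24.] 1: [14. 14. 11. 12. 15. 16. 15. 15. 15. 14. 12. 11. 13. 14. 20. 26. 33. 38.
 42. 39. 36. 34. 31. 27. 20. 17. 14. 12. 11.  9. 10. 11.]Traceback (most recent call last):
  File "trav.py", line 12, in <module>
    a0,p0,r0=edge(g0,124,146,b);a1,p1,r1=edge(g1,90,122,b)
                                         ~~~~^^^^^^^^^^^^^
  File "trav.py", line 8, in edge
    a=np.arange(lo,hi,.1);p=prof(g,a,b);gr=np.gradient(cv2.GaussianBlur(p[None],(11,1),0)[0]);return a,p,gr
                            ~~~~^^^^^^^
  File "trav.py", line 5, in prof
    P=np.array([[proj("top",[*(E0+x/1000*u+y/1000*n),z]) for x in a] for y in b]).astype(np.float32)
                 ~~~~^^^^^^^^^^^^^^^^^^^^^^^^^^^^^^^^^^^
  File "h.py", line 12, in proj
    c=cams.camera_info(name);K=np.array(c["mtx"]);R=np.array(c["R"]);t=np.array(c["t"]).ravel()
ValueError: time passes only in moves, steps and waits
```

```bash
python3 - <<'E'
s=open("h.py").read().replace("def unproj","_C={}\ndef info(n):\n    if n not in _C:_C[n]=cams.camera_info(n)\n    return _C[n]\ndef unproj",1).replace("c=cams.camera_info(name)","c=info(name)");open("h.py","w").write(s)
s=open("rect.py").read().replace("cams.camera_info(name)","info(name)");open("rect.py","w").write(s)
E
python3 trav.py
```

```text
[-20, -18, -16] shift 26.400000000000432 corr 0.98776263 0: [32. 30. 28. 26. 25. 30. 31. 36. 49. 64. 68. 73. 68. 62. 58. 51. 37. 25.
 18. 18. 20. 24.] 1: [15. 15. 14. 14. 14. 15. 17. 17. 15. 11.  9. 12. 14. 17. 20. 24. 32. 39.
 41. 39. 38. 36. 32. 28. 20. 15. 12. 12. 13. 12. 13. 16.]
[-16, -14, -12] shift 26.60000000000042 corr 0.9928815 0: [ 43.  41.  39.  38.  40.  43.  49.  61.  84. 106. 114. 116. 114. 109.
 101.  85.  61.  40.  35.  43.  55.  62.] 1: [17. 17. 18. 21. 22. 19. 19. 19. 17. 15. 16. 18. 20. 25. 33. 41. 51. 57.
 59. 58. 59. 56. 49. 40. 29. 21. 17. 17. 17. 16. 16. 19.]
[-12, -10, -8] shift 26.500000000000426 corr 0.9883309 0: [ 41.  40.  39.  39.  40.  42.  50.  65.  87. 107. 115. 117. 116. 112.
 102.  85.  62.  47.  55.  77.  99. 112.] 1: [17. 17. 18. 19. 21. 19. 17. 17. 16. 16. 17. 17. 19. 25. 34. 44. 52. 56.
 58. 59. 59. 57. 51. 41. 28. 19. 18. 19. 19. 17. 17. 21.]
[ 0.41604093 -0.20297437  0.05812547] [ 0.79589568  6.50379531 -3.22088225]
```

Emit:
play_rows(commands="-0.03 -0.04 0 0 0 0;-0.03 -0.04 0 0 0 0;-0.03 -0.04 0 0 0 0;-0.033 -0.037 0 0 0 0;0 0 0 0 0 0;0 0 0 0 0 0;0 0 0 0 0 0")

```text
time_s: 8.85
tcp_pos: [0.4125, -0.2077, 0.0581]
ee_rot: [[-0.788, 0.616, 0.001], [0.616, 0.788, 0.0], [-0.001, 0.001, -1.0]]
wrist_force: [3.0, 6.8, -2.8]
gripper_width: 0.179
gripper_force: 29.8
```

```bash
sed -i 's/edge(g1,90,122,b)/edge(g1,86,118,b)/' trav.py; python3 trav.py | grep -o "shift.*corr [0-9.]*\|^\[ 0.*"; python3 - <<'E'
from rect import *
q,_=cams.capture("top");p,_=cams.capture("side");cv2.imwrite("pics/s5f.png",p)
f=lambda a:cv2.resize(a,None,fx=4,fy=4,interpolation=cv2.INTER_CUBIC)
b=np.hstack([f(q[230:310,235:332]),f(p[215:295,225:323])]); cv2.imwrite("pics/r3.png",cv2.convertScaleAbs(b,alpha=1.5))
E
```

```text
shift 32.100000000000335 corr 0.9654156
shift 32.20000000000033 corr 0.9905865
shift 32.300000000000324 corr 0.996943
[ 0.41254381 -0.20764462  0.05814506] [ 1.90682519  5.91080535 -3.76093457]
```

View pics/r3.png

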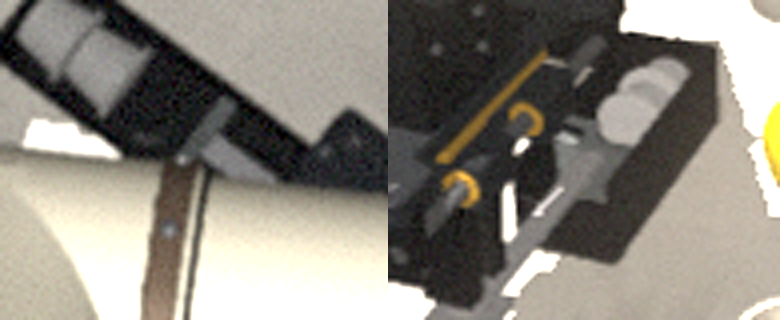

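The slide measures 32.2 mm out against a target of about 32.5 mm. The pin is upright in the eye and steady. I'll make one small nudge, settle, and hand in.

Emit:
play_rows(commands="-0.006 -0.009 0 0 0 0;0 0 0 0 0 0;0 0 0 0 0 0;0 0 0 0 0 0;0 0 0 0 0 0;0 0 0 0 0 0")

```text
time_s: 9.7
tcp_pos: [0.4124, -0.2079, 0.0581]
ee_rot: [[-0.788, 0.615, 0.001], [0.615, 0.788, 0.0], [-0.001, 0.001, -1.0]]
wrist_force: [1.8, 6.9, -3.7]
gripper_width: 0.181
gripper_force: 29.8
```

```bash
python3 trav.py | grep -o "shift.*corr [0-9.]*\|^\[ 0.*"; python3 -c "
from station import r
print(r.finish_job())"
```

```text
shift 32.60000000000031 corr 0.9878817
shift 32.60000000000031 corr 0.99182045
shift 32.50000000000031 corr 0.9936506
[ 0.412324   -0.20789844  0.05812649] [ 2.08150354  6.06425272 -2.40784921]
the job is handed in; nothing more can be done
None
```

I handed the job in at about 10 s with the pin still gripped, upright in the eye, and the slide held about 32.5 mm out. The clip mark, about 32.5 mm (±0.7 mm), comes only from the starting pictures: the arm hid the clip once I started pulling, so I never saw the fins in line.

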